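Take the next dark plug from the gravity feeder to the drilling cradle

TASK

From the gravity feeder that holds the dark walnut plugs, take the plug lying at the lower stop, so that the next one rolls down to the stop in its place. Lay it lengthwise and centred in the V of the drilling cradle, setting it down rather than dropping it, and let go.

Things in the scene. Friction and masses are not known exactly. Their poses are not given: they have to be found in the camera images.
- dark_plug_1: Turned dark walnut cylinder, 36 mm diameter, 50 mm long, 40 g. Origin at its centre, y along its length. Lies level across the dark feeder's track (along the feeder's y) against the lower stop, touched uphill by the next plug, so grip it from above by its two flat ends: both overhang the 40 mm wide track and lip by 5 mm, with free space beside and below down to a 10 mm base board.
- dark_plug_2: The next plug, an identical dark cylinder (origin at its centre, y along its length) touching the first uphill; a third lies behind. Both are loose and roll down by themselves when the plug at the stop is lifted out. They lie between low side walls (22 mm above the track floor, 64 mm over all) that begin 28 mm uphill of the first plug's centre.
- dark_feeder_stop (a point): Centre of a plug resting at the dark feeder's stop, 63 mm above the bench. Fixed plywood track, 74 x 190 mm, sloping 12 degrees down towards the robot to a 16 mm high aluminium lip. Axes: x level, pointing up-track, away from the robot; y across the track; z up. An identical feeder beside it, on either side, holds three light beech plugs and is not part of the job.
- cradle_seat (a point): Centre of a plug lying centred in the cradle's V, 65 mm above the bench. Fixed steel V-block, 60 mm wide, on a plywood board 110 x 90 x 12 mm, to the robot's left. The 90 degree V opens upward; its groove runs along y (the plug's length goes along y, either way round) and is 34 mm long, so the plug's ends overhang by 8 mm each; jaws 61 mm high. x across the groove, z up.
Mind the look-alikes: they are no part of the job. What is shaped like the dark_plug_1 but blue or orange is not meant.

How it is judged:
By the outcome, as a careful person would: the job done as asked, in the order asked, and still so for the second after the job is handed in, with the robot touching nothing.
It also fails if it takes over 35 s, if anything falls off the work surface, if the arm or the gripper's body presses on something with over 40 N, if the wrist force passes 120 N, or if a joint passes its speed limit or range.

ROBOT

A 6-joint arm with a two-finger parallel gripper is mounted at the origin on a cart in front of the work surface, level with it; the furniture and walls round the work are solid. World frame = base frame: x ahead of the robot, y to its left, z up, the work surface at z = 0. Lengths are in mm, angles in rad, forces in N, time in s.
With the tool pointing down it reaches from about 400 to 925 mm from the base axis. Payload 12.5 kg.
Tool frame: the origin (TCP) lies at the very end of the fingers, on their centre line; the grasp point (between the pads) lies 19 mm behind it (env.grip_point_offset is the distance from the TCP to the grasp point, in mm); z points along the fingers, y is the direction in which the jaws open and shut (so a half turn about z gives the same grasp; the last joint's range is limited). The gripper opens to 95 mm and grips with 3 to 60 N. Pads are 20 mm wide; open, the fingers measure 119 mm over their backs; the gripper's body (75 mm by 180 mm) begins 59 mm behind the grasp point.
Start: joints at [1.227, 0.491, 1.559, -0, 1.092, -0.106], TCP at [147.21, 607.434, 214.661] pointing down, gripper open.
Joint ranges: [-3.1, 3.1], [-0.84, 2.19], [0.05, 2.79], [-1.13, 4.28], [0.06, 2.93], [-2.69, 2.69]. Speed limits (rad/s): [2.22, 2.22, 2.79, 3.14, 3.14, 3.14].

INTERFACE

Orientations are given as [roll, pitch, yaw] about the fixed x, y, z axes, in that order (R = Rz(yaw) Ry(pitch) Rx(roll)).
In Python, from cell import env gives the robot as it stands.
- The arm moves only by the tool drive_tool, never from a script. Its argument "commands" is a list of rows, each an object of numbers: "dx", "dy", "dz": the shift along the world's x, y, z in mm; "yaw": the turn about the world's z in degrees. In form: [{"dx": .., "dy": .., "dz": .., "yaw": ..}, ...]. A call has 1 to 5 rows; each row shifts and turns the commanded pose from where the row before left it; what a row does not reach is not made up. A row lasts 1/12 s, in which the tool goes at most 41.7 mm and 7.16 degrees, less where a joint would pass 70% of its speed; a pose out of reach is approached as far as the arm can. A call with a gripper value outside its range is refused whole. "grip" is the opening, from 0 (shut) to 1 (fully open), set as the call begins (left out, the last holds). The fingers move at their own pace and stop on an object; the grip force is fixed at half the most. Time passes only in rows, so rows that do not move let the fingers close. It gives the time, the measured TCP pose, the force and the opening at its end, in the units of the state.
- env.state(): the state, without advancing time (a new reading comes with each control period).
- env.read_camera(name): name is "scene" or "top" or "wrist"; returns the picture (420x560x3 uint8, red, green, blue); there is no depth.
- env.calibration(name): a dict with "intrinsics" (3x3 intrinsics, pixels), "rvec" (rotation vector, rad) and "tvec" (3), from world to camera coordinates, as OpenCV has them. Camera axes: x right, y down, z forward; pixel columns grow to the right and rows downward; lengths in mm; the calibration is good to about 2 mm. A picture is of the moment at which its call begins: read the wrist's pose just before it. calibration takes no time and is no camera call; for the wrist camera it gives the pose at the moment of the call.
- env.job_done(): hands the job in, once; it reports no verdict.
Trained networks look in the newest picture that a camera, given by its name, has taken for a name from the list of things; names that differ only in an ending like _2 or _b are one class to them, and where a whole thing is asked for, a point or a joint stands for the part that bears it (a point fixed in the world has none). Each returns a list of dicts, best first, with "conf" (0 to 1); they miss things now and then, are a little off and sometimes report something else, mostly with a low value. They report only what shows in the picture. A call takes as long as a camera call. They do not tell look-alikes from the thing itself.
- env.trace(query, camera): "pixels" (420x560 bool, what is visible of it) and "pixel" ([column, row] in pixels, amid what is visible of it).
- env.place_of(query, camera): "pixel" ([column, row] in pixels: a listed point, or the origin of a listed thing).
The state is a dict: "t": time; "joints": joint angles; "qvel": joint speeds; "tau": joint torques, N m; "eef_pos": TCP position; "tcp_rot": TCP orientation; "ft_force": force on the tool from outside, world axes, zero at the start; "moment": the same for the moment, N m; "opening": opening from 0.0 (shut) to 1.0 (fully open).
Only numpy, scipy, OpenCV 4.12 (cv2) and the standard library are available. Lean on these libraries where they do the work, as an engineer would, in place of code of your own. Each camera call takes 0.05 s, during which the arm holds its last target.

## Working session

There is one attempt and no reset: what is moved stays moved. The work goes in short steps, Python scripts to look and compute and a tool call to move; the robot and the scene stay as the last step left them, time stands still between calls to the robot, and variables do not carry over. Pictures are saved under pics/ and viewed, and the job is handed in when it is done.

Besides the shell and the picture viewer there is one more tool, called after "Emit:" by a JSON object that holds its "name" and its "arguments", one argument or row to a line. drive_tool: Moves the arm, as the interface text tells. Its arguments: {"type":"object","properties":{"commands":{"type":"array"},"grip":{"type":"number"}},"required":["commands"]}

```bash
mkdir -p pics; ls; cat > h.py <<'E'
from cell import env
import numpy as np, cv2
def snap(n,f):
    im=env.read_camera(n); cv2.imwrite('pics/'+f,im[:,:,::-1]); return im
def ray(n,px,z):
    c=env.calibration(n);K=np.array(c['intrinsics'],float);R,_=cv2.Rodrigues(np.array(c['rvec'],float));t=np.array(c['tvec'],float).reshape(3)
    d=R.T@np.linalg.solve(K,[px[0],px[1],1.]);o=-R.T@t
    return o+d*(z-o[2])/d[2]
def proj(n,P):
    c=env.calibration(n)
    return cv2.projectPoints(np.array(P,float).reshape(-1,3),np.array(c['rvec'],float),np.array(c['tvec'],float),np.array(c['intrinsics'],float),None)[0].reshape(-1,2)
E
python3 - <<'E'
from h import *
s=env.state();print(s)
for n in ['scene','top']:
    snap(n,n+'0.png')
    for q,z in [('dark_plug_1',63),('dark_feeder_stop',63),('cradle_seat',65)]:
        for r in env.place_of(q,n): print(n,q,np.round(r['pixel'],1),round(r['conf'],2),np.round(ray(n,r['pixel'],z),1))
print(env.state()['t'])
E
```

```text
pics
{'t': 0.0, 'joints': array([ 1.22741614e+00,  4.91576372e-01,  1.55947715e+00, -1.20057035e-05,
        1.09167590e+00, -1.05602331e-01]), 'qvel': array([ 2.40901756e-03, -9.03009692e-04,  1.43510809e-03, -1.76573664e-05,
        3.43216929e-04, -6.15613845e-04]), 'tau': array([ 2.40480033e-03, -6.12640214e+01, -2.58178210e+01,  6.93633920e-02,
        4.82752465e-02, -8.12989288e-05]), 'eef_pos': array([147.11181785, 607.18121638, 214.04175946]), 'tcp_rot': array([-3.14046109e+00, -1.09234484e-04,  2.90382028e+00]), 'ft_force': array([-0.12422043, -0.22778832,  1.06492386]), 'moment': array([ 0.01740449, -0.03122278, -0.00712254]), 'opening': 1.0022630936625703}
scene dark_plug_1 [312.8 254.3] 0.94 [525.4 -25.1  63. ]
scene dark_plug_1 [251.3 244.1] 0.93 [468.9  85.9  63. ]
scene dark_plug_1 [340.5 221.8] 0.92 [626.4 -24.5  63. ]
scene dark_plug_1 [255.9 227.7] 0.81 [505.7 104.7  63. ]
scene dark_plug_1 [284.5 292.8] 0.8 [424.6 -32.2  63. ]
scene dark_feeder_stop [251.5 240.6] 0.78 [475.6  91.1  63. ]
scene cradle_seat [198.9 183.3] 0.8 [519.9 283.6  65. ]
top dark_plug_1 [285.1 222.2] 0.86 [501.   90.3  63. ]
top dark_plug_1 [284.9 232.8] 0.78 [474.8  90.8  63. ]
top dark_plug_1 [327.  206.8] 0.68 [539.1 -13.9  63. ]
top dark_plug_1 [324.2 162.4] 0.65 [650.3  -7.7  63. ]
top dark_plug_1 [325.4 249.5] 0.62 [433.5  -9.1  63. ]
top dark_feeder_stop [282.2 233.7] 0.74 [472.6  97.5  63. ]
top cradle_seat [201.4 211.5] 0.72 [527.4 296.3  65. ]
0.4
```

```bash
python3 - <<'E'
import cv2
a=cv2.imread('pics/scene0.png');b=cv2.imread('pics/top0.png')
cv2.imwrite('pics/sc.png',cv2.resize(a[130:350,130:400],None,fx=2.7,fy=2.7,interpolation=2))
cv2.imwrite('pics/tc.png',cv2.resize(b[120:300,160:380],None,fx=3.3,fy=3.3,interpolation=2))
E
```

```text
(no output)
```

View pics/sc.png

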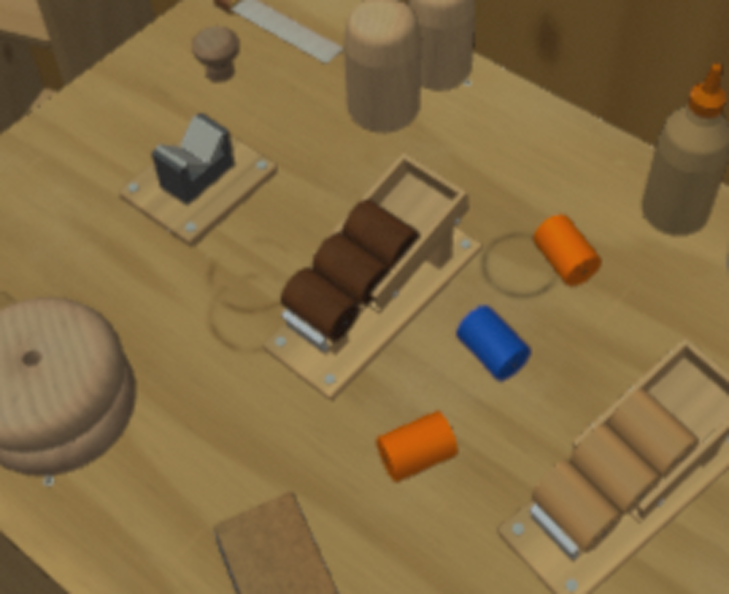

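View pics/tc.png

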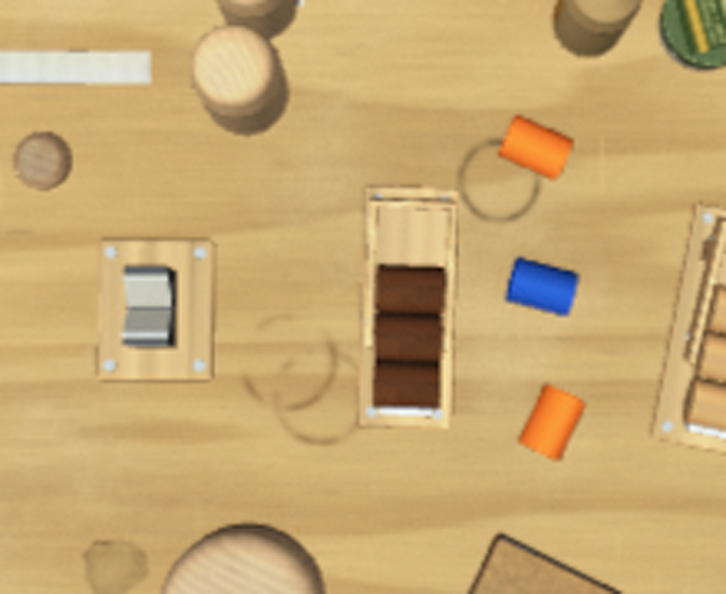

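View pics/top0.png

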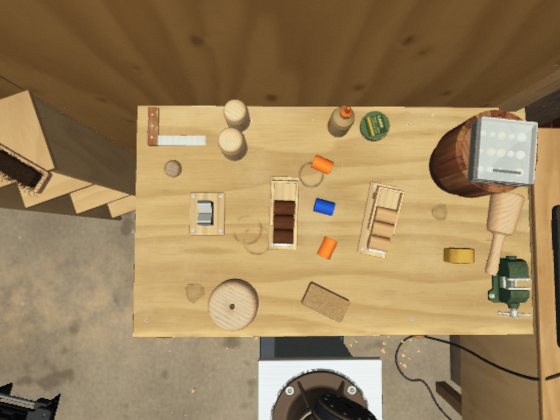

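The dark feeder is the middle one in the top picture, around (284,225), with its stop at about (472,93). The cradle is at (205,212), about (525,290). Both are nearly aligned with the world axes. I'll move above the feeder for a wrist view.

Emit:
{"name": "drive_tool", "arguments": {
  "commands": [
    {"dx": 20,"dy": -33,"dz": 5,"yaw": 1},
    {"dx": 20,"dy": -33,"dz": 5,"yaw": 1},
    {"dx": 20,"dy": -33,"dz": 5,"yaw": 1},
    {"dx": 20,"dy": -33,"dz": 5,"yaw": 1},
    {"dx": 20,"dy": -33,"dz": 5,"yaw": 1}
  ]
}}

```text
t: 0.82
eef_pos: [247.7, 440.9, 239.9]
tcp_rot: [3.141, 0.0, 2.992]
ft_force: [1.1, 1.5, -0.2]
opening: 1.0
```

Emit:
{"name": "drive_tool", "arguments": {
  "commands": [
    {"dx": 20,"dy": -33,"yaw": 1},
    {"dx": 20,"dy": -33,"yaw": 1},
    {"dx": 20,"dy": -33,"yaw": 1},
    {"dx": 20,"dy": -33,"yaw": 1},
    {"dx": 20,"dy": -33,"yaw": 1}
  ]
}}

```text
invalid input
```

Emit:
{"name": "drive_tool", "arguments": {
  "commands": [
    {"dx": 20,"dy": -33,"yaw": 1},
    {"dx": 20,"dy": -33,"yaw": 1},
    {"dx": 20,"dy": -33,"yaw": 1},
    {"dx": 20,"dy": -33,"yaw": 0.6},
    {"dx": 20,"dy": -33,"yaw": 0}
  ]
}}

```text
invalid input
```

```bash
python3 - <<'E'
from h import *
s=env.state();print(s['t'],s['eef_pos'],s['tcp_rot'],s['joints'],s['ft_force'])
snap('wrist','w1.png')
for q,z in [('dark_plug_1',63),('dark_feeder_stop',63),('cradle_seat',65)]:
    for r in env.place_of(q,'wrist'): print(q,np.round(r['pixel'],1),round(r['conf'],2),np.round(ray('wrist',r['pixel'],z),1))
for r in env.trace('dark_plug_1','wrist'):
    m=r['pixels'];c=cv2.minAreaRect(np.argwhere(m)[:,::-1].astype(np.float32));b=cv2.boxPoints(c)
    print(r['conf'],r['pixel'],m.sum(),[np.round(ray('wrist',p,70)[:2],1) for p in b])
E
```

```text
0.8167 [247.65109577 440.86651809 239.90397054] [3.14133747e+00 1.32145147e-04 2.99242714e+00] [ 9.28288245e-01  2.93386984e-01  1.81251114e+00  5.18730439e-06
  1.03540720e+00 -4.93345233e-01] [ 1.13057729  1.49558127 -0.20017072]
```

View pics/w1.png

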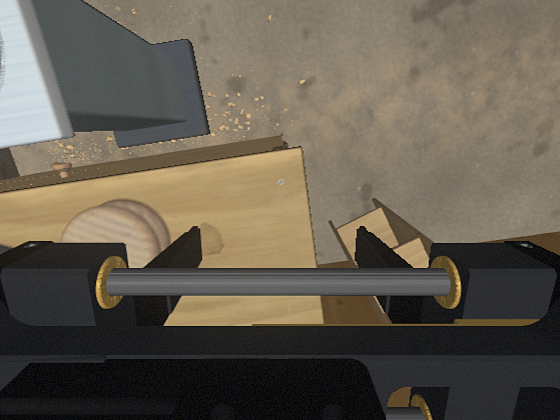

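Emit:
{"name": "drive_tool", "arguments": {
  "commands": [
    {"dx": 24,"dy": -27,"dz": 2,"yaw": 1},
    {"dx": 24,"dy": -27,"dz": 2,"yaw": 1},
    {"dx": 24,"dy": -27,"dz": 2,"yaw": 1},
    {"dx": 24,"dy": -27,"dz": 2,"yaw": 1},
    {"dx": 24,"dy": -27,"dz": 2,"yaw": 1}
  ]
}}

```text
t: 1.48
eef_pos: [367.7, 307.3, 249.5]
tcp_rot: [3.142, -0.0, 3.081]
ft_force: [0.5, 0.3, 0.1]
opening: 1.001
```

Emit:
{"name": "drive_tool", "arguments": {
  "commands": [
    {"dx": 24,"dy": -27,"dz": 0,"yaw": 1},
    {"dx": 24,"dy": -27,"dz": 0,"yaw": 1},
    {"dx": 24,"dy": -27,"dz": 0,"yaw": 1},
    {"dx": 24,"dy": -27,"dz": 0,"yaw": 0.6},
    {"dx": 24,"dy": -27,"dz": 0,"yaw": 0}
  ]
}}

```text
t: 1.9
eef_pos: [488.3, 172.3, 249.3]
tcp_rot: [3.141, -0.0, -3.14]
ft_force: [0.2, 0.5, 0.1]
opening: 1.0
```

Emit:
{"name": "drive_tool", "arguments": {
  "commands": [
    {"dx": 24,"dy": -27,"dz": 0,"yaw": 0},
    {"dx": 24,"dy": -27,"dz": 0,"yaw": 0},
    {"dx": 24,"dy": -25,"dz": 0,"yaw": 0},
    {"dx": 0,"dy": 0,"dz": 0,"yaw": 0},
    {"dx": 0,"dy": 0,"dz": 0,"yaw": 0}
  ]
}}

```text
t: 2.32
eef_pos: [560.1, 93.5, 248.6]
tcp_rot: [3.141, -0.001, 3.14]
ft_force: [0.2, 0.5, -0.4]
opening: 1.001
```

```bash
cat > m.py <<'E'
from h import *
import sys
s=env.state();print(s['t'],s['eef_pos'],s['tcp_rot'],s['joints'],s['ft_force'])
snap('wrist',sys.argv[1])
for q,z in [('dark_plug_1',63),('dark_feeder_stop',63),('cradle_seat',65)]:
    for r in env.place_of(q,'wrist'): print(q,np.round(r['pixel'],1),round(r['conf'],2),np.round(ray('wrist',r['pixel'],z),1))
for r in env.trace('dark_plug_1','wrist'):
    m=r['pixels'];c=cv2.minAreaRect(np.argwhere(m)[:,::-1].astype(np.float32));b=cv2.boxPoints(c)
    print(r['conf'],r['pixel'],m.sum(),[np.round(ray('wrist',p,70)[:2],1) for p in b])
E
python3 m.py w2.png
```

```text
2.3167 [560.10731346  93.45663456 248.61789099] [ 3.14142439e+00 -1.27187247e-03  3.14019814e+00] [ 4.89062306e-02  3.76481208e-01  1.65671343e+00  2.59056424e-04
  1.10965983e+00 -1.52061090e+00] [ 0.19086802  0.51477808 -0.42787265]
dark_plug_1 [280.6 102.6] 0.8 [462.6  97.1  63. ]
dark_plug_1 [204.1 168.1] 0.8 [538.2   4.7  63. ]
dark_plug_1 [207.5 241.1] 0.75 [632.8   3.3  63. ]
dark_plug_1 [281.9 139.6] 0.59 [504.2  98.8  63. ]
dark_plug_1 [188.5  85.4] 0.56 [444.3  -7.2  63. ]
cradle_seat [444.4 159.1] 0.74 [526.5 293.7  65. ]
0.85 [210.9, 242.7] 655 [array([641. , -19.3]), array([609.5,  -4.9]), array([626.3,  32.8]), array([658.6,  19.1])]
0.81 [278.4, 105.2] 1456 [array([448.8,  70.7]), array([448.7, 120.9]), array([484.2, 121.7]), array([484.3,  70.1])]
0.81 [188.4, 83.4] 1265 [array([457.1, -31.4]), array([416.5, -10.4]), array([428.2,  20.8]), array([469.6,   0.7])]
0.62 [278.7, 135.5] 1432 [array([518.2,  67.3]), array([482.4,  69.3]), array([484.2, 121.3]), array([520.1, 120.6])]
0.62 [198.1, 168.8] 1065 [array([545. , -28.2]), array([514.7, -18.1]), array([526.6,  29.3]), array([557.4,  20.2])]
```

View pics/w2.png

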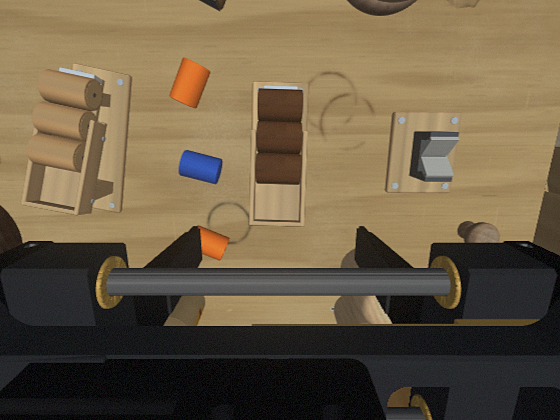

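The wrist view shows the dark plug at the stop at (280,105), the cradle at (435,152), and the blue and orange look-alikes to the left. I'll refine using the outlines in the other cameras.

```bash
python3 - <<'E'
from h import *
for n in ['top','scene']:
    env.read_camera(n)
    for q in ['dark_plug_1','cradle_seat']:
      for r in env.trace(q,n):
        m=r['pixels'];b=cv2.boxPoints(cv2.minAreaRect(np.argwhere(m)[:,::-1].astype(np.float32)))
        print(n,q,round(r['conf'],2),r['pixel'],m.sum(),np.round(ray(n,r['pixel'],70)[:2]),[np.round(ray(n,p,70)[:2],1) for p in b])
import cv2
a=cv2.imread('pics/w2.png')
cv2.imwrite('pics/w2a.png',cv2.resize(a[70:235,240:315],None,fx=3.6,fy=3.6,interpolation=2))
cv2.imwrite('pics/w2b.png',cv2.resize(a[100:200,380:470],None,fx=6,fy=6,interpolation=2))
E
```

```text
top cradle_seat 0.84 [205.8, 214.3] 1477 [520. 285.] [array([572.6, 326.2]), array([572.7, 240.5]), array([469.6, 239.8]), array([469.7, 324.9])]
scene dark_plug_1 0.97 [339.8, 225.5] 411 [613. -31.] [array([614.,   6.]), array([652.6,  -2.3]), array([623.7, -58.1]), array([587.1, -49.2])]
scene dark_plug_1 0.96 [284.3, 296.0] 527 [416. -38.] [array([402.8,  -9.4]), array([452.3, -31.9]), array([433.2, -64.4]), array([385.4, -41.9])]
scene dark_plug_1 0.91 [250.2, 243.0] 450 [466.  86.] [array([448.3, 118.9]), array([485.8, 124.9]), array([482.2,  62.1]), array([445.8,  57.8])]
scene dark_plug_1 0.91 [257.1, 222.4] 469 [514. 108.] [array([485.7, 123.5]), array([527.9, 130.2]), array([522.9,  65.3]), array([482.1,  60.4])]
scene dark_plug_1 0.87 [314.4, 257.1] 490 [518. -33.] [array([5.037e+02, 3.000e-01]), array([542.7,  -1.8]), array([528.7, -59.2]), array([491.2, -56. ])]
scene cradle_seat 0.92 [201.5, 197.7] 1483 [491. 246.] [array([449.7, 289.9]), array([565.1, 302.9]), array([543.2, 202.7]), array([434.6, 196.3])]
```

View pics/w2a.png

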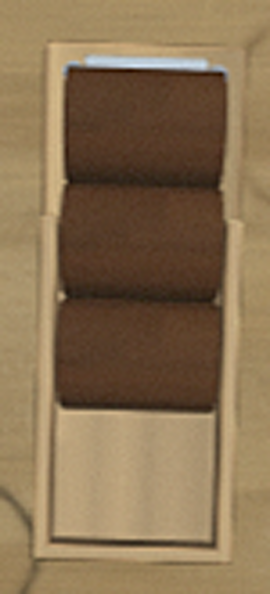

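View pics/w2b.png

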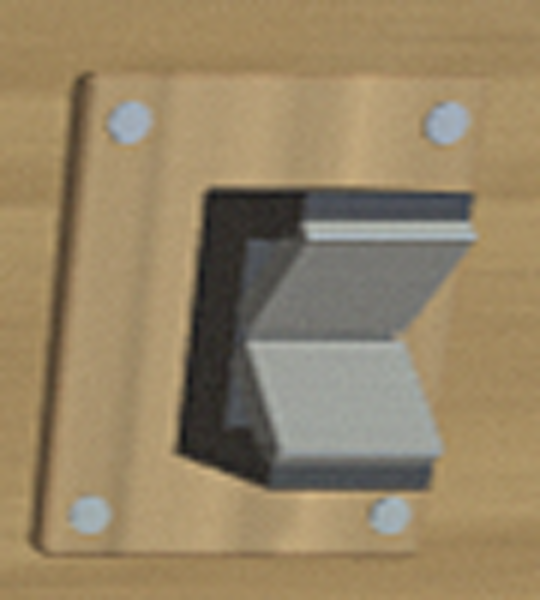

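```bash
python3 - <<'E'
from h import *
W=lambda x,y,z,ox=380,oy=100,f=6: np.round(ray('wrist',((x+.5)/f-.5+ox,(y+.5)/f-.5+oy),z)[:2],1)
print('jaw hi-edges',[W(*p,61) for p in [(303,239),(475,240),(275,458),(442,455)]])
print('groove', [[W(*p,z) for p in [(245,341),(400,341)]] for z in (36,40)])
print('screws',[W(*p,13) for p in [(129,121),(447,121),(90,514),(390,515)]])
F=lambda x,y,z: W(x,y,z,240,70,3.6)
print('plug ends 63',[F(*p,63) for p in [(63,125),(226,125)]],'top/bot 70',[F(*p,z) for p,z in [((145,68),63),((145,186),63+12)]])
print('feeder base',[F(*p,10) for p in [(47,43),(243,48)]],'far wall',[F(*p,100) for p in [(35,558),(231,561)]])
print('wall start',[F(*p,75) for p in [(40,216),(241,218)]])
T=lambda x,y,z: np.round(ray('top',((x+.5)/3.3-.5+160,(y+.5)/3.3-.5+120),z)[:2],1)
print('TOP feeder base',[T(*p,10) for p in [(360,425),(450,427)]],'plug ends',[T(*p,63) for p in [(374,385),(440,386)]])
print('far wall',[T(*p,100) for p in [(367,187),(458,190)]],'screws lip',[T(*p,10) for p in [(371,412),(437,414)]])
print('cradle screws',[T(*p,13) for p in [(110,253),(201,253),(109,366),(200,366)]],'jaws',[T(*p,61) for p in [(126,268),(174,268),(124,346),(171,346)]],'groove',[T(*p,38) for p in [(124,308),(174,308)]])
E
```

```text
jaw hi-edges [array([504.5, 274.6]), array([504.6, 308.8]), array([548.4, 274.6]), array([547.8, 308.7])]
groove [[array([527.1, 277.5]), array([527.1, 310.9])], [array([526.7, 275.6]), array([526.7, 308.6])]]
screws [array([481.1, 256.9]), array([481. , 327.3]), array([569.7, 257.2]), array([569.9, 327.4])]
plug ends 63 [array([465. ,  69.2]), array([465. , 121.4])] top/bot 70 [array([447.9,  95.4]), array([484. ,  95.4])]
feeder base [array([433.5,  60.4]), array([435.1, 131.1])] far wall [array([598.4,  60.6]), array([599.3, 122.9])]
wall start [array([493.1,  62.3]), array([493.7, 125.8])]
TOP feeder base [array([434.9, 131.4]), array([433.2,  60.9])] plug ends [array([466.2, 120.2]), array([465.3,  70.9])]
far wall [array([609.9, 125.2]), array([607.8,  58.9])] screws lip [array([445.1, 122.7]), array([443.4,  71. ])]
cradle screws [array([569.7, 327.1]), array([569.8, 256. ]), array([481.3, 326.9]), array([481.2, 256.2])] jaws [array([554., 306.]), array([554. , 270.1]), array([495.6, 306.8]), array([495.5, 271.9])] groove [array([525.2, 311.3]), array([525.2, 273.2])]
```

Cradle: centre (525.8, 291.8), yaw 0. Plug: centre (466, 95.5), yaw about -1.3°. The top and wrist views agree to about 1 mm, and the sizes check out.

Emit:
{"name": "drive_tool", "arguments": {
  "commands": [
    {"dx": -31,"dy": 0.7,"dz": -20,"yaw": -1.2},
    {"dx": -31,"dy": 0.7,"dz": -20,"yaw": 0},
    {"dx": -32,"dy": 0.6,"dz": -20,"yaw": 0},
    {"dx": 0,"dy": 0,"dz": -30,"yaw": 0},
    {"dx": 0,"dy": 0,"dz": -20,"yaw": 0}
  ]
}}

```text
t: 3.28
eef_pos: [463.5, 95.5, 138.7]
tcp_rot: [3.141, -0.0, 3.12]
ft_force: [0.8, -0.2, -0.3]
opening: 1.002
```

Emit:
{"name": "drive_tool", "arguments": {
  "commands": [
    {"dx": 0,"dy": 0,"dz": -20,"yaw": 0},
    {"dx": 0,"dy": 0,"dz": -15,"yaw": 0},
    {"dx": 0,"dy": 0,"dz": 0,"yaw": 0},
    {"dx": 0,"dy": 0,"dz": 0,"yaw": 0}
  ]
}}

```text
t: 3.62
eef_pos: [465.1, 95.4, 104.6]
tcp_rot: [-3.142, -0.001, 3.12]
ft_force: [0.6, 0.6, 1.4]
opening: 0.998
```

```bash
python3 - <<'E'
from h import *
s=env.state();print(s['t'],s['eef_pos'],s['tcp_rot'],s['ft_force'])
a=snap('wrist','w3.png');b=snap('scene','s3.png')
cv2.imwrite('pics/s3c.png',cv2.resize(b[130:300,160:380,::-1],None,fx=3,fy=3,interpolation=2))
E
```

```text
3.6167 [465.1098764   95.41646977 104.55378739] [-3.14155720e+00 -1.19820342e-03  3.12024382e+00] [0.57418069 0.55656632 1.39547571]
```

View pics/w3.png

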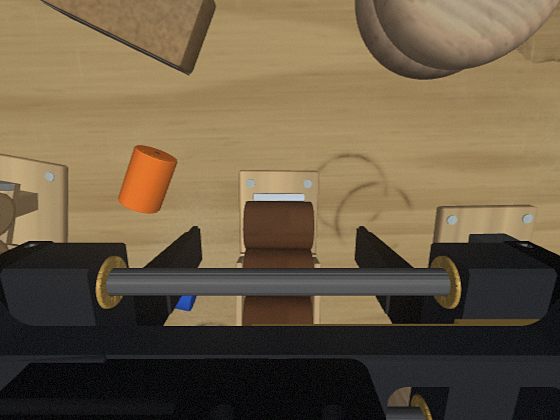

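View pics/s3c.png

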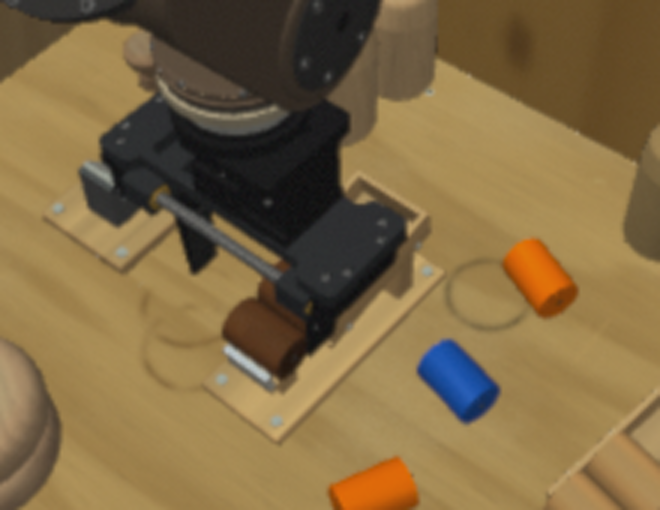

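```bash
python3 - <<'E'
from h import *
# plug near-lip silhouette at row 203, visible junction with plug2 at row ~249
print(proj('wrist',[[466,95.5,63],[466,70.5,63],[466,120.5,63],[448,95.5,63],[484,95.5,68]]))
for r in env.place_of('dark_plug_1','wrist')[:3]: print(r['pixel'],r['conf'],ray('wrist',r['pixel'],63))
import numpy as np
# silhouette of cylinder low-x side
c=env.calibration('wrist');R,_=cv2.Rodrigues(np.array(c['rvec']));print('cam',-R.T@np.array(c['tvec']).reshape(3))
a=np.linspace(0,2*np.pi,73)
for x in (462,464,466,468):
  p=proj('wrist',np.c_[x+18*np.cos(a),0*a+95.5,63+18*np.sin(a)]);print(x,p[:,1].min(),p[:,1].max())
E
```

```text
[[278.62038141 221.88764006]
 [245.73556425 222.53141974]
 [311.54032042 221.24317281]
 [278.13963489 198.90026593]
 [279.10912746 246.52630014]]
[280.2, 275.9] 0.96 [511.53001168  95.86498808  63.        ]
[148.9, 180.6] 0.92 [432.32987511   1.11936205  63.        ]
[171.8, 285.9] 0.78 [518.64126997   8.27996664  63.        ]
cam [394.76574377  96.3580474  276.50488178]
462 192.95068600243326 240.7023883372956
464 195.52153399346324 243.18706514268024
466 198.08077026907037 245.67535954566407
468 200.6284733217159 248.15227292992705
```

The plug's outline in the wrist view puts it at x of about 467. I'll nudge +1.5, go down and grip.

Emit:
{"name": "drive_tool", "arguments": {
  "commands": [
    {"dx": 1.5,"dy": 0,"dz": -20,"yaw": 0},
    {"dx": 0,"dy": 0,"dz": -20,"yaw": 0},
    {"dx": 0,"dy": 0,"dz": -14,"yaw": 0},
    {"dx": 0,"dy": 0,"dz": -6,"yaw": 0},
    {"dx": 0,"dy": 0,"dz": 0,"yaw": 0}
  ]
}}

```text
t: 4.18
eef_pos: [466.6, 95.4, 44.4]
tcp_rot: [3.142, -0.001, 3.12]
ft_force: [0.8, 0.4, -0.5]
opening: 0.999
```

Emit:
{"name": "drive_tool", "arguments": {
  "commands": [
    {"dx": 0,"dy": 0,"dz": 0,"yaw": 0},
    {"dx": 0,"dy": 0,"dz": 0,"yaw": 0}
  ]
}}

```text
t: 4.35
eef_pos: [467.2, 95.5, 45.6]
tcp_rot: [3.141, 0.002, 3.12]
ft_force: [0.1, -0.6, -0.3]
opening: 1.003
```

Emit:
{"name": "drive_tool", "arguments": {
  "commands": [
    {"dx": 0,"dy": 0,"dz": 0,"yaw": 0},
    {"dx": 0,"dy": 0,"dz": 0,"yaw": 0},
    {"dx": 0,"dy": 0,"dz": 0,"yaw": 0},
    {"dx": 0,"dy": 0,"dz": 0,"yaw": 0},
    {"dx": 0,"dy": 0,"dz": 0,"yaw": 0}
  ],
  "grip": 0.4
}}

```text
t: 4.77
eef_pos: [466.8, 95.4, 44.8]
tcp_rot: [3.141, 0.0, 3.12]
ft_force: [-0.5, -0.3, -0.2]
opening: 0.709
```

Emit:
{"name": "drive_tool", "arguments": {
  "commands": [
    {"dx": 0,"dy": 0,"dz": 0,"yaw": 0},
    {"dx": 0,"dy": 0,"dz": 0,"yaw": 0},
    {"dx": 0,"dy": 0,"dz": 0,"yaw": 0},
    {"dx": 0,"dy": 0,"dz": 0,"yaw": 0},
    {"dx": 0,"dy": 0,"dz": 0,"yaw": 0}
  ]
}}

```text
t: 5.18
eef_pos: [466.7, 95.4, 44.7]
tcp_rot: [3.141, -0.0, 3.12]
ft_force: [-1.3, 0.1, -0.2]
opening: 0.526
```

Emit:
{"name": "drive_tool", "arguments": {
  "commands": [
    {"dx": 0,"dy": 0,"dz": 0,"yaw": 0},
    {"dx": 0,"dy": 0,"dz": 0,"yaw": 0},
    {"dx": 0,"dy": 0,"dz": 3,"yaw": 0},
    {"dx": 0,"dy": 0,"dz": 6,"yaw": 0},
    {"dx": 0,"dy": 0,"dz": 8,"yaw": 0}
  ],
  "grip": 0.3
}}

```text
t: 5.6
eef_pos: [466.5, 95.4, 62.0]
tcp_rot: [3.142, -0.001, 3.12]
ft_force: [-0.5, 0.2, -0.1]
opening: 0.526
```

Emit:
{"name": "drive_tool", "arguments": {
  "commands": [
    {"dx": 0,"dy": 0,"dz": 12,"yaw": 0},
    {"dx": 0,"dy": 0,"dz": 15,"yaw": 0},
    {"dx": 0,"dy": 0,"dz": 20,"yaw": 0},
    {"dx": 0,"dy": 0,"dz": 15,"yaw": 0},
    {"dx": 0,"dy": 0,"dz": 0,"yaw": 0}
  ]
}}

```text
t: 6.02
eef_pos: [467.8, 95.6, 126.8]
tcp_rot: [3.141, 0.005, 3.12]
ft_force: [-0.0, 0.9, -0.4]
opening: 0.529
```

```bash
python3 - <<'E'
from h import *
s=env.state();print(s['t'],s['eef_pos'],s['tcp_rot'],s['ft_force'],s['opening'])
a=snap('wrist','w4.png');b=snap('scene','s4.png')
cv2.imwrite('pics/s4c.png',cv2.resize(b[130:300,160:380,::-1],None,fx=3,fy=3,interpolation=2))
E
```

```text
6.0167 [467.82753904  95.55705908 126.78966862] [3.14109676 0.00480602 3.12032528] [-0.0447537   0.93560226 -0.4067132 ] 0.5288112935629729
```

View pics/w4.png

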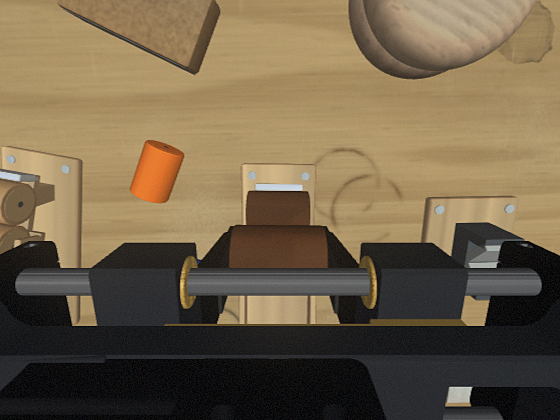

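View pics/s4c.png

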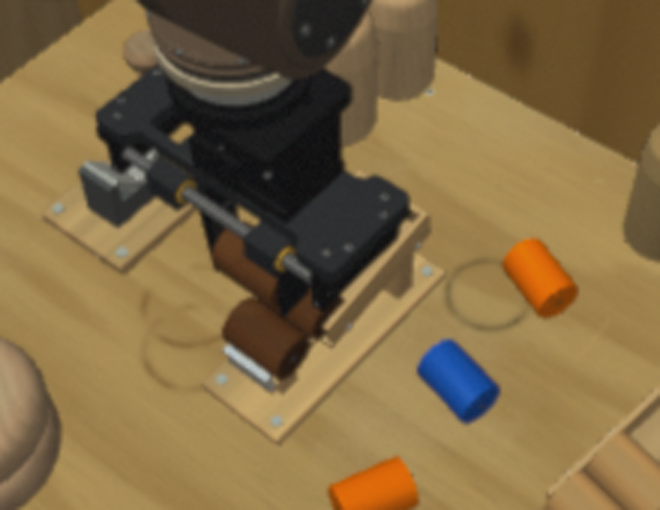

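```bash
python3 - <<'E'
from h import *
s=env.state();print(s['t'],s['eef_pos'],s['tcp_rot'])
p0=s['eef_pos'];a=np.linspace(0,2*np.pi,181)
for dx in (-2,0,2):
  for dz in (18,19,21):
    p=proj('wrist',np.c_[p0[0]+dx+18*np.cos(a),0*a+p0[1],p0[2]+dz+18*np.sin(a)]);print(dx,dz,p[:,1].min(),p[:,1].max())
im=cv2.imread('pics/w4.png');
for c in (265,278,290): print(c,[(r,tuple(im[r,c])) for r in range(219,232)])
E
```

```text
6.1167 [466.86539191  95.44636018 124.34776866] [3.14135166e+00 1.75978120e-03 3.12020599e+00]
-2 18 220.10615780322038 285.7472819175396
-2 19 220.66323990979745 286.722302662979
-2 21 221.7971806645376 288.70822749241205
0 18 223.47696287460442 289.03342057126656
0 19 224.05199144043436 290.0289490277107
0 21 225.21989349400377 292.0566662173678
2 18 226.8188886253613 292.310069778003
2 19 227.4093635311685 293.3222446489037
2 21 228.61106693765385 295.38374801948873
265 [(219, (np.uint8(37), np.uint8(57), np.uint8(84))), (220, (np.uint8(36), np.uint8(58), np.uint8(87))), (221, (np.uint8(41), np.uint8(60), np.uint8(87))), (222, (np.uint8(39), np.uint8(59), np.uint8(86))), (223, (np.uint8(38), np.uint8(57), np.uint8(87))), (224, (np.uint8(36), np.uint8(55), np.uint8(85))), (225, (np.uint8(25), np.uint8(32), np.uint8(46))), (226, (np.uint8(23), np.uint8(37), np.uint8(54))), (227, (np.uint8(27), np.uint8(40), np.uint8(58))), (228, (np.uint8(30), np.uint8(45), np.uint8(68))), (229, (np.uint8(40), np.uint8(51), np.uint8(72))), (230, (np.uint8(29), np.uint8(43), np.uint8(67))), (231, (np
[... 677 characters left out ...]
), np.uint8(49), np.uint8(71)))]
290 [(219, (np.uint8(41), np.uint8(60), np.uint8(87))), (220, (np.uint8(39), np.uint8(60), np.uint8(88))), (221, (np.uint8(38), np.uint8(57), np.uint8(86))), (222, (np.uint8(44), np.uint8(60), np.uint8(91))), (223, (np.uint8(38), np.uint8(59), np.uint8(90))), (224, (np.uint8(42), np.uint8(61), np.uint8(92))), (225, (np.uint8(23), np.uint8(35), np.uint8(51))), (226, (np.uint8(22), np.uint8(35), np.uint8(48))), (227, (np.uint8(33), np.uint8(43), np.uint8(60))), (228, (np.uint8(29), np.uint8(40), np.uint8(60))), (229, (np.uint8(23), np.uint8(43), np.uint8(64))), (230, (np.uint8(27), np.uint8(40), np.uint8(66))), (231, (np.uint8(22), np.uint8(43), np.uint8(63)))]
```

The plug is held centred, dx of about 0.3, and plug 2 has rolled to the stop. Next I'll carry it to the cradle.

Emit:
{"name": "drive_tool", "arguments": {
  "commands": [
    {"dx": 5,"dy": 15,"dz": 0,"yaw": 0.2},
    {"dx": 9,"dy": 30,"dz": 0,"yaw": 0.2},
    {"dx": 9,"dy": 30,"dz": 0,"yaw": 0.2},
    {"dx": 9,"dy": 30,"dz": 0,"yaw": 0.2},
    {"dx": 9,"dy": 30,"dz": 0,"yaw": 0.2}
  ]
}}

```text
t: 6.53
eef_pos: [507.5, 231.7, 122.7]
tcp_rot: [-3.141, -0.001, 3.138]
ft_force: [0.4, -0.2, 0.6]
opening: 0.526
```

Emit:
{"name": "drive_tool", "arguments": {
  "commands": [
    {"dx": 9,"dy": 30,"dz": 0,"yaw": 0.2},
    {"dx": 6,"dy": 21,"dz": 0,"yaw": 0},
    {"dx": 3,"dy": 10.4,"dz": 0,"yaw": 0},
    {"dx": 0,"dy": 0,"dz": 0,"yaw": 0},
    {"dx": 0,"dy": 0,"dz": 0,"yaw": 0}
  ]
}}

```text
t: 6.95
eef_pos: [525.1, 291.3, 122.8]
tcp_rot: [-3.141, -0.002, -3.141]
ft_force: [-0.4, 0.2, -0.0]
opening: 0.525
```

Emit:
{"name": "drive_tool", "arguments": {
  "commands": [
    {"dx": 0,"dy": 0,"dz": 0,"yaw": 0},
    {"dx": 0,"dy": 0,"dz": 0,"yaw": 0},
    {"dx": 0,"dy": 0,"dz": 0,"yaw": 0}
  ]
}}

```text
t: 7.2
eef_pos: [525.7, 290.8, 123.8]
tcp_rot: [-3.142, -0.0, 3.14]
ft_force: [-0.1, 0.1, -1.0]
opening: 0.525
```

```bash
python3 - <<'E'
from h import *
s=env.state();print(s['t'],s['eef_pos'],s['tcp_rot'],s['ft_force'],s['opening'])
a=snap('wrist','w5.png')
# cradle screws / jaws predicted
pts=[[481.1,256.5,13],[481.1,327.2,13],[504.5,274.8,61],[504.5,308.8,61]]
print(np.round(proj('wrist',pts),1))
cv2.imwrite('pics/w5c.png',cv2.resize(a[150:330,180:380,::-1],None,fx=3.3,fy=3.3,interpolation=2))
E
```

```text
7.2 [525.71111172 290.75853167 123.8268825 ] [-3.14157141e+00 -2.83210426e-05  3.13998779e+00] [-0.05475288  0.13714205 -0.98143463] 0.5245668700027348
[[241.9 153.9]
 [316.8 153.8]
 [258.5 188.6]
 [300.6 188.6]]
```

View pics/w5c.png

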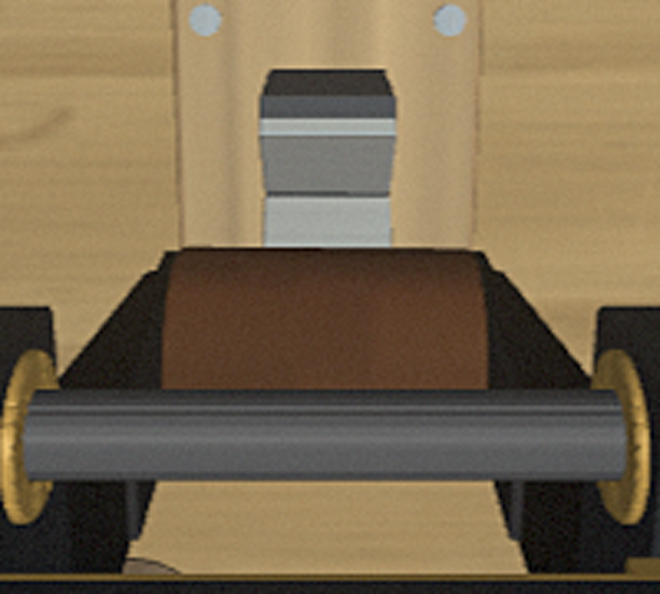

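```bash
python3 - <<'E'
from h import *
s=env.state();print(s['t'],s['eef_pos'],s['tcp_rot'])
C=lambda x,y,z: np.round(ray('wrist',(180+(x+.5)/3.3-.5,150+(y+.5)/3.3-.5),z)[:2],1)
print('groove',C(265,194,39.5),C(391,194,39.5),'edge61',C(260,136,61),C(396,136,61),'screws',C(205,20,13),C(450,20,13))
print('plug ends',C(161,370,s['eef_pos'][2]+30),C(488,370,s['eef_pos'][2]+30),'at top edge',C(170,249,s['eef_pos'][2]+25),C(483,249,s['eef_pos'][2]+25))
E
```

```text
7.25 [525.75494343 290.95907713 123.84685406] [3.14149206e+00 7.05464482e-05 3.14010781e+00]
groove [527.2 274.3] [527.2 308.6] edge61 [506.3 274.7] [506.4 308.1] screws [482.8 256.3] [482.9 326.6]
plug ends [523.7 264.7] [523.7 316.2] at top edge [505.3 266.1] [505.3 315.5]
```

Emit:
{"name": "drive_tool", "arguments": {
  "commands": [
    {"dx": 0.7,"dy": 0.8,"dz": -15,"yaw": 0},
    {"dx": 0,"dy": 0,"dz": -20,"yaw": 0},
    {"dx": 0,"dy": 0,"dz": -20,"yaw": 0},
    {"dx": 0,"dy": 0,"dz": -10,"yaw": 0},
    {"dx": 0,"dy": 0,"dz": -5,"yaw": 0}
  ]
}}

```text
t: 7.67
eef_pos: [526.0, 292.1, 52.4]
tcp_rot: [-3.141, -0.002, 3.141]
ft_force: [-0.5, -0.2, -0.3]
opening: 0.525
```

Emit:
{"name": "drive_tool", "arguments": {
  "commands": [
    {"dx": 0,"dy": 0,"dz": -2,"yaw": 0},
    {"dx": 0,"dy": 0,"dz": 0,"yaw": 0},
    {"dx": 0,"dy": 0,"dz": 0,"yaw": 0},
    {"dx": 0,"dy": 0,"dz": 0,"yaw": 0}
  ]
}}

```text
t: 8.0
eef_pos: [526.8, 292.8, 52.6]
tcp_rot: [3.141, 0.001, 3.141]
ft_force: [-0.2, 0.3, 0.2]
opening: 0.525
```

Emit:
{"name": "drive_tool", "arguments": {
  "commands": [
    {"dx": 0,"dy": 0,"dz": -2,"yaw": 0},
    {"dx": 0,"dy": 0,"dz": 0,"yaw": 0},
    {"dx": 0,"dy": 0,"dz": 0,"yaw": 0}
  ]
}}

```text
t: 8.25
eef_pos: [526.4, 292.7, 49.8]
tcp_rot: [3.141, 0.0, 3.141]
ft_force: [0.3, 0.2, -0.4]
opening: 0.526
```

Emit:
{"name": "drive_tool", "arguments": {
  "commands": [
    {"dx": 0,"dy": -0.8,"dz": -1,"yaw": 0},
    {"dx": 0,"dy": 0,"dz": 0,"yaw": 0},
    {"dx": 0,"dy": 0,"dz": -1,"yaw": 0},
    {"dx": 0,"dy": 0,"dz": 0,"yaw": 0},
    {"dx": 0,"dy": 0,"dz": 0,"yaw": 0}
  ]
}}

```text
t: 8.67
eef_pos: [526.4, 291.8, 47.6]
tcp_rot: [3.142, -0.0, 3.141]
ft_force: [0.3, -0.7, -0.8]
opening: 0.526
```

```bash
python3 - <<'E'
from h import *
s=env.state();print(s['t'],s['eef_pos'],s['tcp_rot'],s['ft_force'],s['opening'])
a=snap('wrist','w6.png');b=snap('scene','s6.png')
cv2.imwrite('pics/w6c.png',cv2.resize(a[150:330,180:380,::-1],None,fx=3.3,fy=3.3,interpolation=2))
cv2.imwrite('pics/s6c.png',cv2.resize(b[130:290,140:300,::-1],None,fx=3.7,fy=3.7,interpolation=2))
E
```

```text
8.6667 [526.401134   291.81475707  47.6207096 ] [ 3.14155695e+00 -7.16436909e-05  3.14117187e+00] [ 0.27504516 -0.74874388 -0.76356694] 0.5264487077516395
```

View pics/w6c.png

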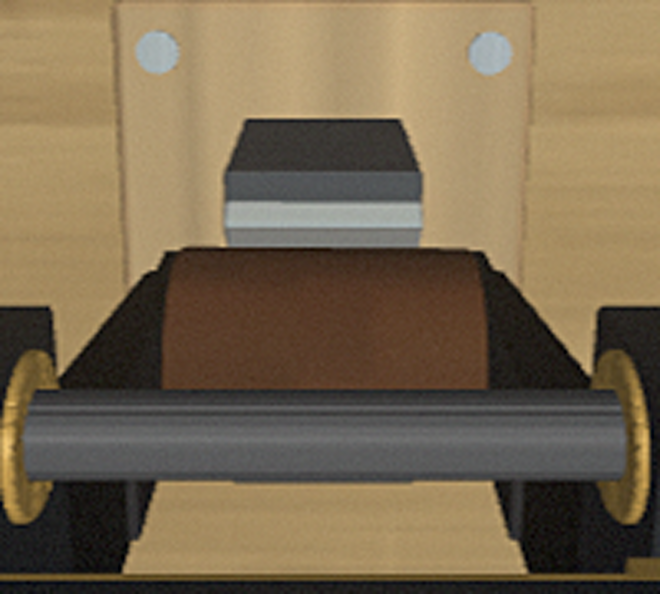

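View pics/s6c.png

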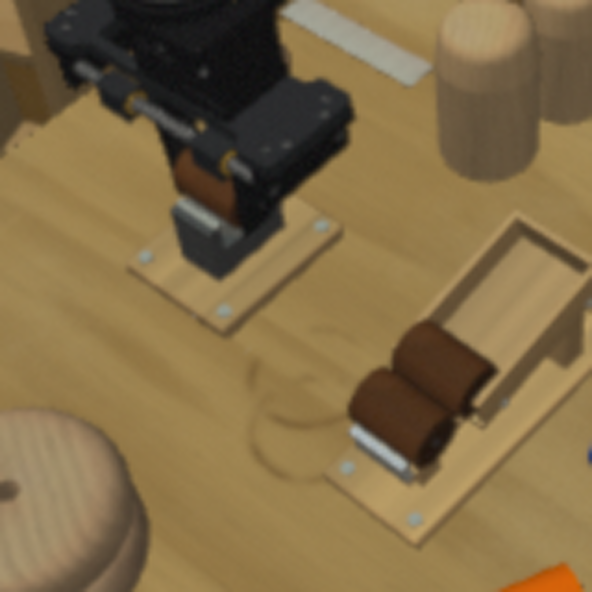

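Emit:
{"name": "drive_tool", "arguments": {
  "commands": [
    {"dx": 0,"dy": 0,"dz": -0.5,"yaw": 0},
    {"dx": 0,"dy": 0,"dz": 0,"yaw": 0},
    {"dx": 0,"dy": 0,"dz": 0,"yaw": 0}
  ]
}}

```text
t: 9.02
eef_pos: [526.4, 291.8, 47.5]
tcp_rot: [3.141, 0.0, 3.141]
ft_force: [-2.1, -0.9, 4.8]
opening: 0.527
```

Emit:
{"name": "drive_tool", "arguments": {
  "commands": [
    {"dx": 0,"dy": 0,"dz": -0.5,"yaw": 0},
    {"dx": 0,"dy": 0,"dz": 0,"yaw": 0},
    {"dx": 0,"dy": 0,"dz": 0,"yaw": 0}
  ]
}}

```text
t: 9.27
eef_pos: [526.5, 291.8, 47.5]
tcp_rot: [3.141, 0.001, 3.141]
ft_force: [-3.0, -3.0, 11.6]
opening: 0.523
```

Emit:
{"name": "drive_tool", "arguments": {
  "commands": [
    {"dx": 0,"dy": 0,"dz": -0.5,"yaw": 0},
    {"dx": 0,"dy": 0,"dz": 0,"yaw": 0},
    {"dx": 0,"dy": 0,"dz": 0,"yaw": 0}
  ]
}}

```text
t: 9.52
eef_pos: [526.5, 291.9, 47.5]
tcp_rot: [3.141, 0.001, 3.141]
ft_force: [-5.1, -2.7, 15.7]
opening: 0.528
```

Emit:
{"name": "drive_tool", "arguments": {
  "commands": [
    {"dx": -0.6,"dy": 0,"dz": 0.5,"yaw": 0},
    {"dx": 0,"dy": 0,"dz": 0,"yaw": 0},
    {"dx": 0,"dy": 0,"dz": 0,"yaw": 0}
  ]
}}

```text
t: 9.77
eef_pos: [526.4, 291.9, 47.5]
tcp_rot: [3.141, 0.002, 3.141]
ft_force: [-0.8, -2.0, 9.3]
opening: 0.526
```

Seated with balanced contact. Now I'll release, opening only partway.

Emit:
{"name": "drive_tool", "arguments": {
  "commands": [
    {"dx": 0,"dy": 0,"dz": 0.3,"yaw": 0},
    {"dx": 0,"dy": 0,"dz": 0,"yaw": 0},
    {"dx": 0,"dy": 0,"dz": 0,"yaw": 0},
    {"dx": 0,"dy": 0,"dz": 0,"yaw": 0},
    {"dx": 0,"dy": 0,"dz": 0,"yaw": 0}
  ],
  "grip": 0.8
}}

```text
t: 10.18
eef_pos: [525.7, 291.8, 46.7]
tcp_rot: [-3.142, -0.0, 3.141]
ft_force: [0.8, -0.9, 0.6]
opening: 0.787
```

Emit:
{"name": "drive_tool", "arguments": {
  "commands": [
    {"dx": 0,"dy": 0,"dz": 0,"yaw": 0},
    {"dx": 0,"dy": 0,"dz": 0,"yaw": 0},
    {"dx": 0,"dy": 0,"dz": 0,"yaw": 0}
  ]
}}

```text
t: 10.43
eef_pos: [525.8, 291.8, 46.9]
tcp_rot: [3.142, -0.0, 3.141]
ft_force: [-0.2, 0.7, 0.5]
opening: 0.799
```

Emit:
{"name": "drive_tool", "arguments": {
  "commands": [
    {"dx": 0,"dy": 0,"dz": 8,"yaw": 0},
    {"dx": 0,"dy": 0,"dz": 15,"yaw": 0},
    {"dx": 0,"dy": 0,"dz": 25,"yaw": 0},
    {"dx": 0,"dy": 0,"dz": 30,"yaw": 0},
    {"dx": 0,"dy": 0,"dz": 30,"yaw": 0}
  ]
}}

```text
t: 10.85
eef_pos: [525.5, 291.7, 156.5]
tcp_rot: [-3.141, -0.001, 3.141]
ft_force: [0.7, 0.0, 0.4]
opening: 0.803
```

Emit:
{"name": "drive_tool", "arguments": {
  "commands": [
    {"dx": 25,"dy": 0,"dz": 25,"yaw": 0},
    {"dx": 30,"dy": 0,"dz": 20,"yaw": 0},
    {"dx": 30,"dy": 0,"dz": 0,"yaw": 0},
    {"dx": 0,"dy": 0,"dz": 0,"yaw": 0},
    {"dx": 0,"dy": 0,"dz": 0,"yaw": 0}
  ]
}}

```text
t: 11.27
eef_pos: [611.4, 291.4, 200.0]
tcp_rot: [3.142, 0.0, 3.14]
ft_force: [-0.1, -0.4, 0.1]
opening: 0.803
```

```bash
python3 - <<'E'
from h import *
s=env.state();print(s['t'],s['eef_pos'],s['tcp_rot'],s['ft_force'],s['opening'])
a=snap('wrist','w7.png');b=snap('scene','s7.png')
cv2.imwrite('pics/s7c.png',cv2.resize(b[130:290,140:300,::-1],None,fx=3.7,fy=3.7,interpolation=2))
for r in env.place_of('dark_plug_1','wrist'): print(r['pixel'],r['conf'],ray('wrist',r['pixel'],65))
E
```

```text
11.2667 [611.35278859 291.43123032 200.01185729] [3.14150901e+00 1.14683156e-06 3.14022375e+00] [-0.13173173 -0.4343834   0.09909364] 0.803194610653569
[16.3, 128.6] 0.77 [542.2708181   28.53657266  65.        ]
[277.1, 110.4] 0.71 [524.59523726 290.43707802  65.        ]
[39.1, 221.2] 0.69 [639.95092504  31.68503778  65.        ]
```

View pics/w7.png

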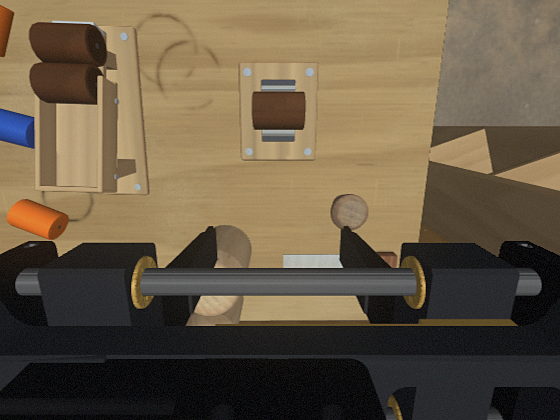

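View pics/s7c.png

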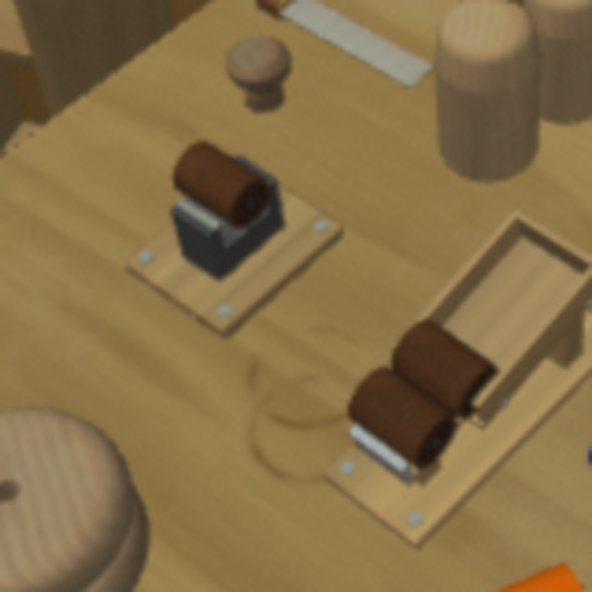

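The plug lies in the V at wrist pixel (279,110). It is centred on the jaws: the plug spans columns 252–305 and the jaws 261–296. Plug 2 is at the stop with the third behind it, and the arm is clear.

```bash
python3 -c "
from cell import env
print(env.job_done())"
```

```text
the job is handed in; nothing more can be done
None
```

The job is handed in. The walnut plug from the lower stop of the dark feeder now lies lengthwise in the V of the drilling cradle, released, and the next plug has rolled down to the stop.

- **Pick:** I gripped the plug by its two flat ends; the opening read about 50 mm, matching its length. The pictures showed plug 2 at the stop as soon as the first was lifted clear.
- **Placing:** I lowered it in 0.5 mm steps until it touched the V, with an upward contact force of about 16 N at most. I then eased that to about 9 N and opened the gripper.
- **Last checks:** In the final wrist picture the plug is centred on the jaws to within about 1 mm. The network put it at (524.6, 290.4) against a cradle centre of about (526, 291.7), which is within the calibration error. Two plugs remain in the feeder, and the arm is clear, with no force on the wrist. The clock read about 11.4 s.
- **Disagreements:** The near and far camera views differed by about 2 mm in x for both the feeder and the cradle. I worked with values in between. On contact the plug sat about 0.8 mm higher in the grip than expected, with a small sideways force. A 0.6 mm shift removed most of that force before release.

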